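# Mark the depth of the scanner port with a collared depth gauge

## Robot

A 6-joint arm with a two-finger parallel gripper is mounted at the origin on the work surface. World frame = base frame: x ahead of the robot, y to its left, z up, the work surface at z = 0. Lengths are in m, angles in degrees, forces in N, time in s.
With the tool pointing down it reaches from about 0.35 to 0.875 m from the base axis. Payload 4.2 kg.
Tool frame: the origin (TCP) lies midway between the tips of the shut fingers; the grasp point (between the pads) lies robot.grasp_offset behind it (robot.grasp_offset is the distance from the TCP to the grasp point, in m); z points along the fingers, y is the direction in which the jaws open and shut (so a half turn about z gives the same grasp; the last joint's range is limited). The gripper opens to 87 mm and grips with 3 to 60 N. Pads are 19 mm wide; open, the fingers measure 117 mm over their backs; the gripper's body (75 mm by 190 mm) begins 51 mm behind the grasp point.
Start: joints at [-56.688, 22.042, 0.453, 0, -68.411, -14.817], TCP at [0.198, -0.593, 0.223] pointing down, gripper open.
Joint ranges: [-179.83, 179.83], [-69.29, 118.12], [-61.27, 80.66], [-181.25, 117.63], [-171.15, -9.14], [-177.46, 177.46]. Speed limits (degrees/s): [159.86, 159.86, 180, 180, 180, 180].

## Interface

Orientations are given as a 3x3 rotation matrix whose columns are the frame's x, y, z axes.
In Python, from workcell import robot gives the robot as it stands.
- The arm moves only by the tool jog_arm, never from a script. Its argument "targets" is a list of rows, each an object with "delta_pos": the shift along the tool's x, y, z as a fraction of full scale, a list of three; "delta_rot": the turn, a rotation vector about the tool's x, y, z as a fraction of full scale, a list of three; "grip": the opening, from -1 (shut) to 1 (fully open). A call has 1 to 10 rows; each row shifts and turns the commanded pose from where the row before left it, along the tool's axes as they then stand; what a row does not reach is not made up. Full scale, the value 1, is 0.025 m for a shift and 8 degrees for a turn. A row lasts 1/10 s, in which the tool goes at most 50 mm and 8.59 degrees, less where a joint would pass 70% of its speed; a pose out of reach is approached as far as the arm can. A call with a number of a shift or a turn outside -1 to 1 is refused whole. A call with a gripper value outside its range is refused whole. The fingers move at their own pace and stop on an object; the grip force is fixed at half the most. Time passes only in rows, so rows that do not move let the fingers close. It gives the time, the measured TCP pose, the force and the opening at its end, in the units of the state.
- robot.get_state(): the state, without advancing time (a new reading comes with each control period).
- robot.read_camera(name): name is "scene" or "top" or "wrist"; returns (picture, depth): 400x640x3 uint8, red, green, blue; 400x640 float32, m along the optical axis (not along the pixel's ray), 0 where there is no reading.
- robot.get_calibration(name): a dict with "vertical_fov" (degrees; the focal length in pixels is half the picture's height over the tangent of half this angle, whatever the lens; pixels are square), "cx", "cy" (the principal point, pixels), "extrinsics" (4x4, takes a point from camera to world coordinates); the wrist camera has in their place "hand_eye" (4x4, takes a point from camera to tool coordinates, whose origin is the TCP and whose axes are the flange's). Camera axes: x right, y down, z forward; pixel columns grow to the right and rows downward; lengths in m; the calibration is good to about 2 mm. A picture is of the moment at which its call begins: read the wrist's pose just before it. get_calibration takes no time and is no camera call.
- robot.finish_job(): hands the job in, once; it reports no verdict.
The state is a dict: "clock": time; "joint_pos": joint angles; "qd": joint speeds; "joint_efforts": joint torques, N m; "tool_pos": TCP position; "ee_rot": TCP orientation; "contact_force": force on the tool from outside, world axes, zero at the start; "wrist_torque": the same for the moment, N m; "gripper_width": finger opening in m.
Only numpy, scipy, OpenCV 4.12 (cv2) and the standard library are available. Lean on these libraries where they do the work, as an engineer would, in place of code of your own. Each camera call takes 0.05 s, during which the arm holds its last target.

## Task

Take the depth gauge out of its wooden stand and lower it gently into the port of the cracked bakelite housing until you feel it bottom out; do not let it fall and do not press hard. Let go so that it stands there by itself with the orange collar still up where it was, then slide the collar down the rod until it lies flat on the housing's top, gently, and leave the gauge standing there with nothing else disturbed.

Things in the scene. Friction and masses are not known exactly. Their poses are not given: they have to be found in the camera images.
- port_mouth (a point): Centre of the mouth of the only port, in the flat top of the housing, 95 mm above the bench, inside a white ring. The port is a straight vertical round blind hole, 11.5 mm in diameter with a 2 mm chamfer. Its depth differs each time, 62 to 80 mm, and cannot be seen: the gauge's foot meets a hard floor there.
- housing: Fixed dark brown cracked bakelite scanner housing, 130 x 100 x 95 mm along its own x, y, z; origin at the centre of its underside, the port 20 mm from its centre towards its +x. Brass nipples stick out 14 mm from its -x face; screw heads 2 mm high near the top's corners.
- gauge_knob (a point): Grip point on the dark knob on top of the depth gauge: on its axis, 5.5 mm below its top, so fingertips stay above the flange. Knob: 14 mm in diameter, 26.5 mm high, with a flange under it 24 mm in diameter and 3 mm thick; z points up the rod. Below, a steel rod 10 mm in diameter, foot chamfered; 128 mm from foot to knob top; 0.1 to 0.16 kg. Starts in the stand, foot 10 mm above the bench.
- gauge_tip (a point): Centre of the gauge's foot, 122.5 mm below the gauge_knob point along the rod.
- collar_under (a point): Centre of the underside of the orange plastic collar, a disc 48 mm in diameter and 10 mm high round the rod. Pressed on its top, on both sides of the rod, it slides down; the knob and its flange pass between fingers opened to 28 to 36 mm.
- collar (a joint): How far the collar has been slid down the rod, in m: at 0 its underside is 87.5 mm above the gauge's foot and its top 1 mm below the knob's flange; at most 0.045. It starts between 0 and 0.003. Friction of about 2.5 N holds it wherever it is left.
- stand: Fixed light wooden stand 75 x 75 x 45 mm, origin at the centre of its underside; the gauge stands in an 11.5 mm hole, 35 mm deep, in the middle of its top.
- tube_a_center (a point): A loose copper tap tube bent at a right angle, legs 60 mm long and 10 mm thick, lying on the bench; point about the middle of its 70 x 70 mm outline. Leave it alone.
- tube_b_center (a point): The second copper tap tube, like the first. Leave it alone.
- case_center (a point): Centre of the nickel calipers case, 80 x 200 x 26 mm, lying on the bench. Leave it alone.

How it is judged (in metres and radians):
On the way, in this order (a step that is already met when the one before it is completed fails the run):
1. the gauge stands by itself on the floor of the port, let go, with its collar still up (z of gauge_tip in the frame of port_mouth below -0.055 m and horizontal distance between gauge_tip and port_mouth below 0.005 m and contact force between the fingers and gauge below 0.1 N and linear speed of gauge below 0.02 m/s and value of joint collar below 0.006 m), for 0.2 s.
2. the collar lies on the housing's top (z of gauge_tip in the frame of port_mouth below -0.055 m and z of collar_under in the frame of port_mouth below 0.0015 m), for 0.2 s.
At the end, for the whole second after the job is handed in: The gauge stands upright (within 0.06 rad) and at rest in the port, its foot more than 55 mm down, and its collar's underside lies on the housing's top within 1.5 mm, centred on the port within 5 mm (all of step 2 and horizontal distance between each of gauge_tip, collar_under and port_mouth below 0.005 m and z of collar_under in the frame of port_mouth above -0.0015 m and angle between gauge_knob's own z axis and vertical below 0.06 rad and linear speed of gauge below 0.02 m/s); the robot touches nothing.
It fails at once if the gauge or its collar is pressed against the housing with more than 20 N (contact force between gauge and housing above 20 N).
It fails at once if the gauge is let fall: it moves faster than 0.25 m/s while not held (linear speed of gauge above 0.25 m/s and contact force between the fingers and gauge below 0.05 N).
It fails at once if a copper tube or the calipers case is shifted by more than 15 mm (distance of any of tube_a_center, tube_b_center, case_center from where it was at the start of the episode above 0.015 m).
It also fails if it takes over 64 s, if anything falls off the work surface, if the arm or the gripper's body presses on something with over 40 N, if the wrist force passes 120 N, or if a joint passes its speed limit or range.

## Working session

There is one attempt and no reset: what is moved stays moved. The work goes in short steps, Python scripts to look and compute and a tool call to move; the robot and the scene stay as the last step left them, time stands still between calls to the robot, and variables do not carry over. Pictures are saved under pics/ and viewed, and the job is handed in when it is done.

Besides the shell and the picture viewer there is one more tool, called after "Call:" as name(argument=value, ...) on one line, values as JSON. jog_arm: Moves the arm, as the interface text tells. Shift numbers are shares of 0.025 m and turn numbers shares of 8 degrees, none past 1 either way. Its arguments: {"type":"object","properties":{"targets":{"type":"array"}},"required":["targets"]}

```bash
mkdir -p pics; ls; cat > h.py <<'E'
import numpy as np, cv2
from workcell import robot
def cal(n):
    c=robot.get_calibration(n); f=200/np.tan(np.radians(c['vertical_fov']/2))
    return f,c['cx'],c['cy'],np.array(c.get('extrinsics',c.get('hand_eye')))
def T():
    s=robot.get_state(); M=np.eye(4); M[:3,:3]=np.array(s['ee_rot']); M[:3,3]=s['tool_pos']; return M
def snap(n,name):
    M=T() if n=='wrist' else np.eye(4)
    p,d=robot.read_camera(n); cv2.imwrite(f'pics/{name}.png',p[:,:,::-1]); np.savez(f'pics/{name}.npz',p=p,d=d,M=M@cal(n)[3])
    return p,d
def load(name):
    z=np.load(f'pics/{name}.npz'); return z['p'],z['d'],z['M']
def pt(n,name,u,v,depth=None):
    p,d,M=load(name); f,cx,cy,_=cal(n); 
    z=d[int(v),int(u)] if depth is None else depth
    return (M@np.array([(u-cx)/f*z,(v-cy)/f*z,z,1]))[:3]
def atz(n,name,u,v,h):
    p,d,M=load(name); f,cx,cy,_=cal(n)
    r=M[:3,:3]@np.array([(u-cx)/f,(v-cy)/f,1]); o=M[:3,3]; return o+r*(h-o[2])/r[2]
def proj(n,name,X):
    p,d,M=load(name); f,cx,cy,_=cal(n); c=np.linalg.inv(M)@np.append(X,1); return cx+f*c[0]/c[2],cy+f*c[1]/c[2]
def crop(name,u0,v0,u1,v1,k,out):
    p=load(name)[0][v0:v1,u0:u1,::-1]; cv2.imwrite(f'pics/{out}.png',cv2.resize(p,None,fx=k,fy=k,interpolation=cv2.INTER_CUBIC))
E
python3 - <<'E'
from h import *
np.set_printoptions(precision=4,suppress=True)
for n in ['scene','top','wrist']: snap(n,n+'0'); print(n,cal(n))
s=robot.get_state(); print({k:np.round(v,4) for k,v in s.items()}); print(robot.grasp_offset)
E
```

```text
pics
scene (np.float64(444.71405574965155), 316.77738278611224, 197.1104474084286, array([[ 0.7372,  0.4624, -0.4928,  1.1716],
       [ 0.6757, -0.5037,  0.5382, -0.6172],
       [ 0.0006, -0.7297, -0.6837,  0.8923],
       [ 0.    ,  0.    ,  0.    ,  1.    ]]))
top (np.float64(365.4273181212172), 317.63407185623987, 202.92865945216036, array([[-0.023 , -0.9953,  0.0939,  0.5256],
       [-0.9993,  0.0201, -0.0323,  0.0193],
       [ 0.0302, -0.0946, -0.9951,  1.0206],
       [ 0.    ,  0.    ,  0.    ,  1.    ]]))
wrist (np.float64(278.1585051740424), 319.05136499698284, 196.6244381996419, array([[-0.0006, -0.9682, -0.25  ,  0.0694],
       [ 1.    , -0.001 ,  0.0013, -0.0004],
       [-0.0015, -0.25  ,  0.9682, -0.162 ],
       [ 0.    ,  0.    ,  0.    ,  1.    ]]))
{'clock': np.float64(0.15), 'joint_pos': array([-56.6892,  22.0821,   0.3979,  -0.0201, -68.4126, -14.8167]), 'qd': array([-0.0651, -0.1065,  0.1996,  0.0653, -0.0471, -0.0069]), 'joint_efforts': array([ -0.0002, -39.1053,  18.7587,   4.2224,   0.0124,  -0.0001]), 'tool_pos': array([ 0.1981, -0.5923,  0.2217]), 'ee_rot': array([[-0.9484, -0.3171, -0.0007],
       [-0.3171,  0.9484,  0.0016],
       [ 0.0001,  0.0017, -1.    ]]), 'contact_force': array([ 0.3608, -0.4591, -0.2296]), 'wrist_torque': array([0.0243, 0.0181, 0.1002]), 'gripper_width': np.float64(0.0874)}
0.0187
```

View pics/scene0.png

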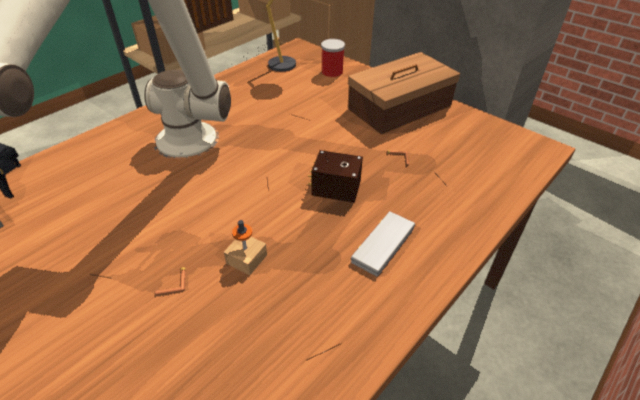

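View pics/top0.png

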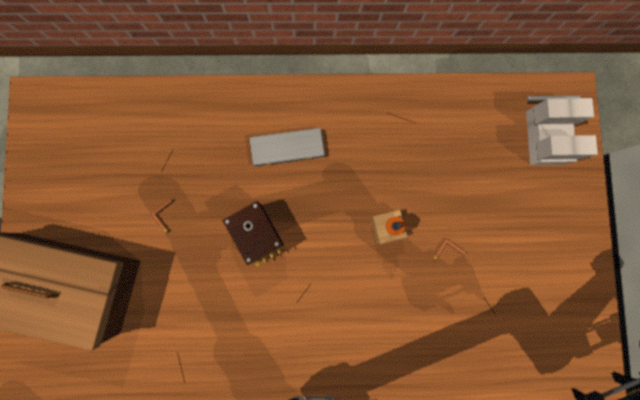

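View pics/wrist0.png

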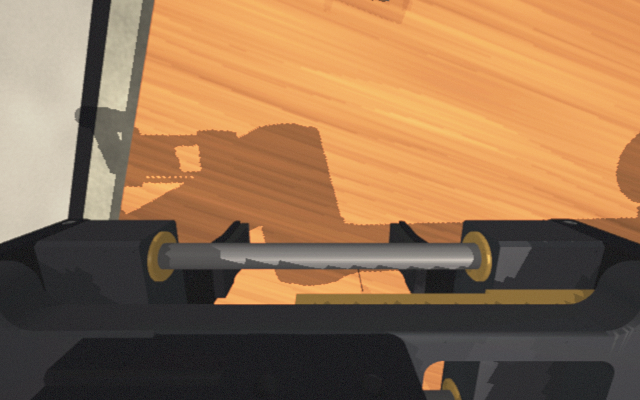

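The scene view shows the gauge at about (242,230), the housing with the port ring at (344,164), and tubes at (175,285) and (400,157). In the top view the knob is at (398,226) and the ring at (248,226). The wrist view shows bench only.

```bash
python3 - <<'E'
from h import *
crop('top0',210,190,300,280,6,'c1'); crop('top0',360,190,450,280,6,'c2')
crop('scene0',205,200,295,290,6,'c3'); crop('scene0',295,130,385,220,6,'c4')
a=[cv2.imread(f'pics/c{i}.png') for i in (1,2,3,4)]
cv2.imwrite('pics/c12.png',cv2.resize(np.hstack(a[:2]),(800,400)));cv2.imwrite('pics/c34.png',cv2.resize(np.hstack(a[2:]),(800,400)))
E
```

```text
(no output)
```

View pics/c12.png

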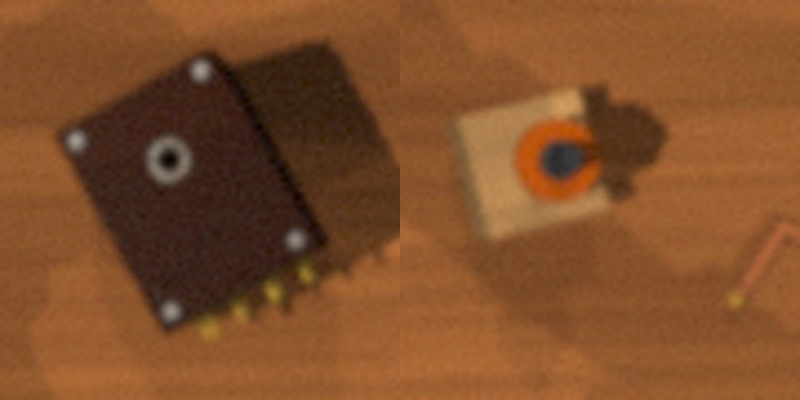

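View pics/c34.png

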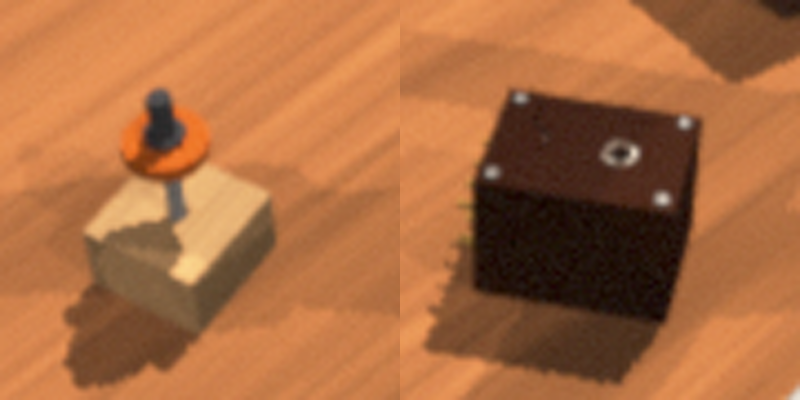

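```bash
cat >> h.py <<'E'
def tri(obs):
    A=[];b=[]
    for n,name,u,v in obs:
        _,_,M=load(name); f,cx,cy,_=cal(n); r=M[:3,:3]@np.array([(u-cx)/f,(v-cy)/f,1]); r/=np.linalg.norm(r)
        P=np.eye(3)-np.outer(r,r); A.append(P); b.append(P@M[:3,3])
    x=np.linalg.lstsq(np.vstack(A),np.hstack(b),rcond=None)[0]
    return x,[np.linalg.norm(P@x-q) for P,q in zip(A,b)]
E
python3 - <<'E'
from h import *
np.set_printoptions(precision=4,suppress=True)
print('port',tri([('top','top0',247.5,225.5),('scene','scene0',344.0,163.9)]))
print('collar',tri([('top','top0',395.1,225.1),('scene','scene0',241.6,231)]))
print(atz('top','top0',247.5,225.5,.095),atz('scene','scene0',344,163.9,.095))
print(atz('top','top0',395.1,225.1,.107),atz('scene','scene0',241.6,231,.107))
print(atz('top','top0',397.5,225.1,.138),atz('scene','scene0',239.8,220.9,.138))
# tubes
for q in [(438,258),(447,240),(466,254)]: print('A',atz('top','top0',*q,.005))
for q in [(173,199),(157,214),(169,232)]: print('B',atz('top','top0',*q,.005))
for q in [(250,135),(323,128),(326,158),(255,165)]: print('case',atz('top','top0',*q,.026))
for q in [(203,70),(76,141),(296,240),(170,312)]: print('screw',atz('top','top0',210+q[0]/4.444-.5,190+q[1]/4.444-.5,.097))
E
```

```text
port (array([0.5593, 0.1671, 0.0931]), [np.float64(0.0003432288170753435), np.float64(0.0003432288170760744)])
collar (array([ 0.5514, -0.2054,  0.1037]), [np.float64(0.0008705635189367633), np.float64(0.0008705635189367217)])
[0.5595 0.1671 0.095 ] [0.5606 0.1649 0.095 ]
[ 0.5519 -0.2039  0.107 ] [ 0.5533 -0.2076  0.107 ]
[ 0.5509 -0.2022  0.138 ] [ 0.55   -0.2057  0.138 ]
A [ 0.4609 -0.3449  0.005 ]
A [ 0.51   -0.3731  0.005 ]
A [ 0.47   -0.4245  0.005 ]
B [0.6404 0.3857 0.005 ]
B [0.5998 0.4286 0.005 ]
B [0.5497 0.3953 0.005 ]
case [0.8121 0.17   0.026 ]
case [ 0.8291 -0.0328  0.026 ]
case [ 0.7439 -0.039   0.026 ]
case [0.7276 0.1568 0.026 ]
screw [0.61   0.1472 0.097 ]
screw [0.5712 0.2188 0.097 ]
screw [0.5128 0.0957 0.097 ]
screw [0.4743 0.1665 0.097 ]
```

Call:
jog_arm(targets=[{"delta_pos":[0,0,0],"delta_rot":[0,0,0.77],"grip":1},{"delta_pos":[0,0,0],"delta_rot":[0,0,0.77],"grip":1},{"delta_pos":[0,0,0],"delta_rot":[0,0,0.77],"grip":1},{"delta_pos":[-1,1,-0.2],"delta_rot":[0,0,0],"grip":1},{"delta_pos":[-1,1,-0.2],"delta_rot":[0,0,0],"grip":1},{"delta_pos":[-1,1,-0.2],"delta_rot":[0,0,0],"grip":1},{"delta_pos":[-1,1,-0.2],"delta_rot":[0,0,0],"grip":1},{"delta_pos":[-1,1,-0.2],"delta_rot":[0,0,0],"grip":1},{"delta_pos":[-1,1,-0.2],"delta_rot":[0,0,0],"grip":1},{"delta_pos":[-1,1,-0.2],"delta_rot":[0,0,0],"grip":1}])

```text
clock: 1.15
tool_pos: [0.3739, -0.4164, 0.2575]
ee_rot: [[-1.0, -0.0, -0.0], [-0.0, 1.0, 0.0], [0.0, 0.0, -1.0]]
contact_force: [1.1, -0.8, 0.1]
gripper_width: 0.0869
```

Call:
jog_arm(targets=[{"delta_pos":[-0.785,0.94,0],"delta_rot":[0,0,0],"grip":1},{"delta_pos":[-0.785,0.94,0],"delta_rot":[0,0,0],"grip":1},{"delta_pos":[-0.785,0.94,0],"delta_rot":[0,0,0],"grip":1},{"delta_pos":[-0.785,0.94,0],"delta_rot":[0,0,0],"grip":1},{"delta_pos":[-0.785,0.94,0],"delta_rot":[0,0,0],"grip":1},{"delta_pos":[-0.785,0.94,0],"delta_rot":[0,0,0],"grip":1},{"delta_pos":[-0.785,0.94,0],"delta_rot":[0,0,0],"grip":1},{"delta_pos":[-0.785,0.94,0],"delta_rot":[0,0,0],"grip":1},{"delta_pos":[-0.785,0.94,0],"delta_rot":[0,0,0],"grip":1},{"delta_pos":[0,0,0],"delta_rot":[0,0,0],"grip":1}])

```text
clock: 2.15
tool_pos: [0.5515, -0.2037, 0.2567]
ee_rot: [[-1.0, -0.004, -0.0], [-0.004, 1.0, 0.0], [0.0, 0.0, -1.0]]
contact_force: [-0.8, 0.2, -0.3]
gripper_width: 0.0871
```

```bash
python3 - <<'E'
from h import *
snap('wrist','w1'); print(robot.get_state()['tool_pos'])
crop('w1',220,0,420,260,3,'w1c')
im=cv2.imread('pics/w1c.png'); cv2.imwrite('pics/w1c.png',im[:600])
print(proj('wrist','w1',[.551,-.205,.138]))
E
```

```text
[ 0.55045596 -0.20475315  0.25681051]
(np.float64(318.1899095130954), np.float64(193.25500088151543))
```

View pics/w1c.png

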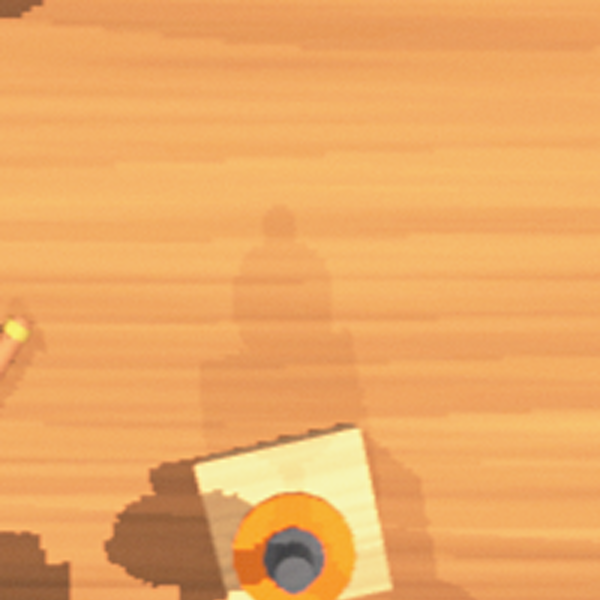

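The wrist view shows the knob top at about (318,190), the collar around (317,185), and the stand behind it.

Call:
jog_arm(targets=[{"delta_pos":[-0.8,0,0],"delta_rot":[0,0,0],"grip":1},{"delta_pos":[-0.8,0,0],"delta_rot":[0,0,0],"grip":1},{"delta_pos":[-0.8,0,0],"delta_rot":[0,0,0],"grip":1},{"delta_pos":[0,0,0],"delta_rot":[0,0,0],"grip":1},{"delta_pos":[0,0,0],"delta_rot":[0,0,0],"grip":1}])

```text
clock: 2.7
tool_pos: [0.609, -0.2067, 0.2569]
ee_rot: [[-1.0, 0.001, -0.002], [0.001, 1.0, 0.0], [0.002, 0.0, -1.0]]
contact_force: [-0.1, -0.4, 0.7]
gripper_width: 0.0871
```

```bash
python3 - <<'E'
from h import *
np.set_printoptions(precision=4,suppress=True)
snap('wrist','w2'); print(robot.get_state()['tool_pos'])
u,v=map(int,proj('wrist','w2',[.551,-.205,.138])); print(u,v)
crop('w1',285,160,350,220,6,'a'); crop('w2',285,v-30,350,v+30,6,'b')
cv2.imwrite('pics/w12c.png',np.hstack([cv2.imread('pics/a.png'),cv2.imread('pics/b.png')]))
# cloud heights
f,cx,cy,_=cal('wrist')
for n in ['w1','w2']:
    p,d,M=load(n); vv,uu=np.mgrid[0:400,0:640]; P=np.stack([(uu-cx)/f*d,(vv-cy)/f*d,d],-1)@M[:3,:3].T+M[:3,3]
    near=(d>0)&(np.hypot(P[...,0]-.55,P[...,1]+.205)<.045)
    k=near&(P[...,2]>.13)&(P[...,2]<.15); print(n,'knob',k.sum(),P[k].mean(0),uu[k].mean(),vv[k].mean(),P[k].min(0),P[k].max(0))
    k=near&(P[...,2]>.100)&(P[...,2]<.110); q=P[k]; print('collar',k.sum(),(q.max(0)+q.min(0))/2,q[:,2].mean(), q.max(0)-q.min(0))
E
```

```text
[ 0.6088 -0.2066  0.2573]
321 136
w1 knob 149 [ 0.5483 -0.2052  0.1372] 317.9865771812081 190.5234899328859 [ 0.5422 -0.2115  0.1303] [ 0.5553 -0.1989  0.1395]
collar 980 [ 0.5486 -0.2053  0.105 ] 0.10587170943782113 [0.0467 0.0462 0.01  ]
w2 knob 151 [ 0.5491 -0.2052  0.1377] 320.8543046357616 134.8543046357616 [ 0.5425 -0.212   0.131 ] [ 0.556  -0.1991  0.1402]
collar 1120 [ 0.5491 -0.2048  0.1066] 0.10593814857709959 [0.0464 0.0463 0.0068]
```

View pics/w12c.png

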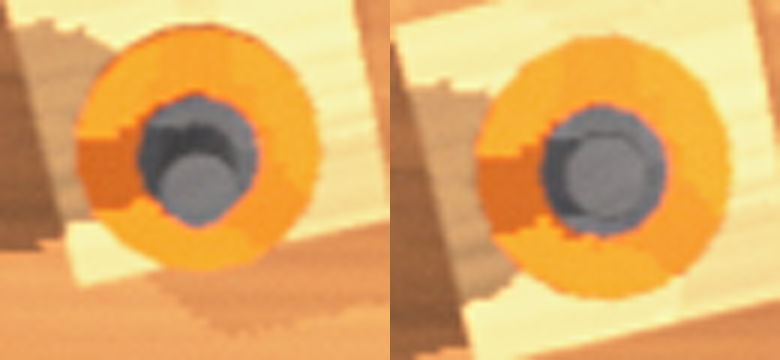

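Call:
jog_arm(targets=[{"delta_pos":[0.8,0.02,0],"delta_rot":[0,0,0],"grip":1},{"delta_pos":[0.8,0.02,0],"delta_rot":[0,0,0],"grip":1},{"delta_pos":[0.8,0.02,0],"delta_rot":[0,0,0],"grip":1},{"delta_pos":[0,0,0.9],"delta_rot":[0,0,0],"grip":1},{"delta_pos":[0,0,0.9],"delta_rot":[0,0,0],"grip":1},{"delta_pos":[0,0,0.9],"delta_rot":[0,0,0],"grip":1},{"delta_pos":[0,0,0.9],"delta_rot":[0,0,0],"grip":1},{"delta_pos":[0,0,0.9],"delta_rot":[0,0,0],"grip":1},{"delta_pos":[0,0,0],"delta_rot":[0,0,0],"grip":1},{"delta_pos":[0,0,0],"delta_rot":[0,0,0],"grip":1}])

```text
clock: 3.75
tool_pos: [0.5495, -0.205, 0.1459]
ee_rot: [[-1.0, -0.0, 0.0], [-0.0, 1.0, -0.001], [-0.0, -0.001, -1.0]]
contact_force: [-0.3, -0.2, 0.3]
gripper_width: 0.0869
```

```bash
python3 - <<'E'
from h import *
np.set_printoptions(precision=4,suppress=True)
print(tri([('wrist','w1',317.5,190.8),('wrist','w2',320.7,134.2)]))
E
```

```text
(array([ 0.5484, -0.2055,  0.1379]), [np.float64(0.00018479358427019), np.float64(0.00018479358426978941)])
```

Call:
jog_arm(targets=[{"delta_pos":[0.03,0,0.6],"delta_rot":[0,0,0],"grip":1},{"delta_pos":[0,0,0.6],"delta_rot":[0,0,0],"grip":1},{"delta_pos":[0,0,0],"delta_rot":[0,0,0],"grip":1},{"delta_pos":[0,0,0],"delta_rot":[0,0,0],"grip":1}])

```text
clock: 4.15
tool_pos: [0.5498, -0.2049, 0.1167]
ee_rot: [[-1.0, -0.001, 0.002], [-0.001, 1.0, -0.001], [-0.002, -0.001, -1.0]]
contact_force: [-0.2, -0.1, 0.7]
gripper_width: 0.0869
```

```bash
python3 - <<'E'
from h import *
snap('wrist','w3');snap('scene','s3'); s=robot.get_state();print(s['tool_pos'],s['contact_force'])
crop('s3',190,150,320,270,5,'s3c')
E
```

```text
[ 0.55002533 -0.20486455  0.11675425] [-0.60970569  0.06525339 -0.66597843]
```

View pics/w3.png

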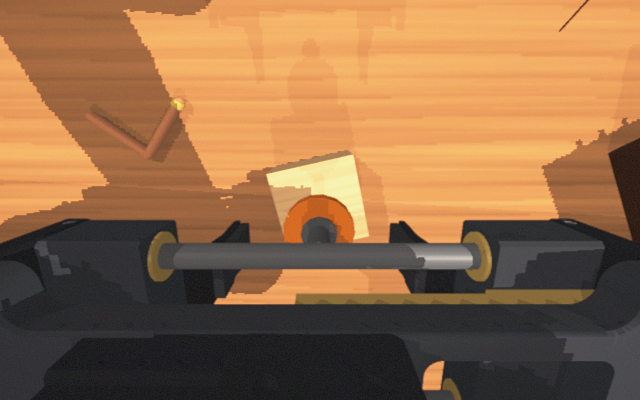

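View pics/s3c.png

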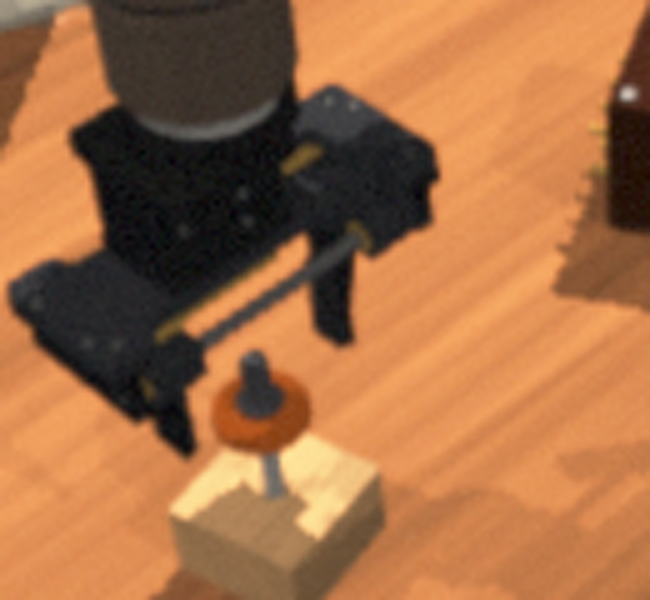

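The knob is centred between the open fingers at (319,232) in the wrist view, with the flange below it.

Call:
jog_arm(targets=[{"delta_pos":[0.05,0,0.07],"delta_rot":[0,0,0],"grip":1},{"delta_pos":[0,0,0],"delta_rot":[0,0,0],"grip":-0.4},{"delta_pos":[0,0,0],"delta_rot":[0,0,0],"grip":-0.6},{"delta_pos":[0,0,0],"delta_rot":[0,0,0],"grip":-0.7},{"delta_pos":[0,0,0],"delta_rot":[0,0,0],"grip":-1},{"delta_pos":[0,0,0],"delta_rot":[0,0,0],"grip":-1},{"delta_pos":[0,0,0],"delta_rot":[0,0,0],"grip":-1},{"delta_pos":[0,0,0],"delta_rot":[0,0,0],"grip":-1}])

```text
clock: 5.05
tool_pos: [0.5478, -0.2046, 0.1133]
ee_rot: [[-1.0, -0.0, 0.0], [-0.0, 1.0, 0.0], [-0.0, 0.0, -1.0]]
contact_force: [-1.1, 0.1, -1.6]
gripper_width: 0.0391
```

Call:
jog_arm(targets=[{"delta_pos":[0,0,0],"delta_rot":[0,0,0],"grip":-1},{"delta_pos":[0,0,0],"delta_rot":[0,0,0],"grip":-1},{"delta_pos":[0,0,0],"delta_rot":[0,0,0],"grip":-1},{"delta_pos":[0,0,0],"delta_rot":[0,0,0],"grip":-1},{"delta_pos":[0,0,0],"delta_rot":[0,0,0],"grip":-1}])

```text
clock: 5.55
tool_pos: [0.5478, -0.2047, 0.1133]
ee_rot: [[-1.0, -0.0, -0.0], [-0.0, 1.0, -0.0], [0.0, -0.0, -1.0]]
contact_force: [-0.8, -0.1, -0.2]
gripper_width: 0.0127
```

Call:
jog_arm(targets=[{"delta_pos":[0,0,-0.2],"delta_rot":[0,0,0],"grip":-1},{"delta_pos":[0,0,-0.4],"delta_rot":[0,0,0],"grip":-1},{"delta_pos":[0,0,-0.6],"delta_rot":[0,0,0],"grip":-1},{"delta_pos":[0,0,-0.8],"delta_rot":[0,0,0],"grip":-1},{"delta_pos":[0,0,-0.8],"delta_rot":[0,0,0],"grip":-1},{"delta_pos":[0,0,-0.8],"delta_rot":[0,0,0],"grip":-1},{"delta_pos":[0,0,-0.8],"delta_rot":[0,0,0],"grip":-1},{"delta_pos":[0,0,-0.6],"delta_rot":[0,0,0],"grip":-1},{"delta_pos":[0,0,-0.3],"delta_rot":[0,0,0],"grip":-1},{"delta_pos":[0,0,0],"delta_rot":[0,0,0],"grip":-1}])

```text
clock: 6.55
tool_pos: [0.5482, -0.2046, 0.2473]
ee_rot: [[-1.0, -0.0, 0.003], [-0.0, 1.0, -0.0], [-0.003, -0.0, -1.0]]
contact_force: [0.5, 0.2, -0.8]
gripper_width: 0.013
```

```bash
python3 - <<'E'
from h import *
snap('wrist','w4');snap('scene','s4'); s=robot.get_state();print(s['tool_pos'],s['contact_force'],s['gripper_width'])
crop('s4',190,120,320,270,4,'s4c'); crop('w4',220,100,420,300,3,'w4c')
E
```

```text
[ 0.54731231 -0.20438597  0.24521951] [ 0.5397505   0.04007176 -1.76390691] 0.013113758695911786
```

View pics/w4c.png

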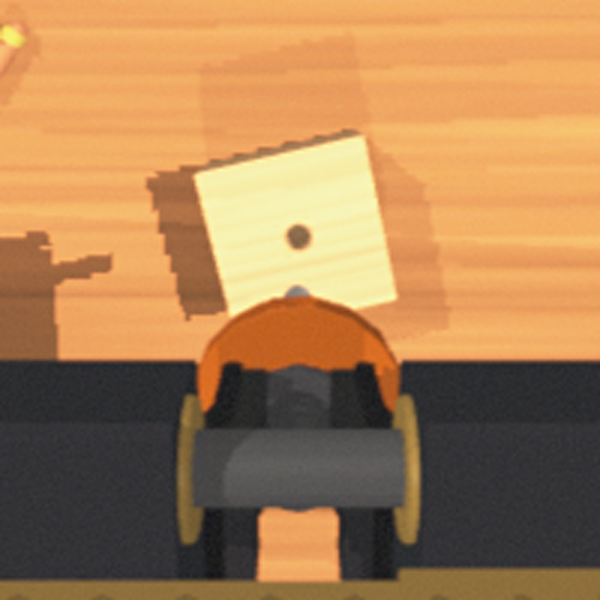

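View pics/s4c.png

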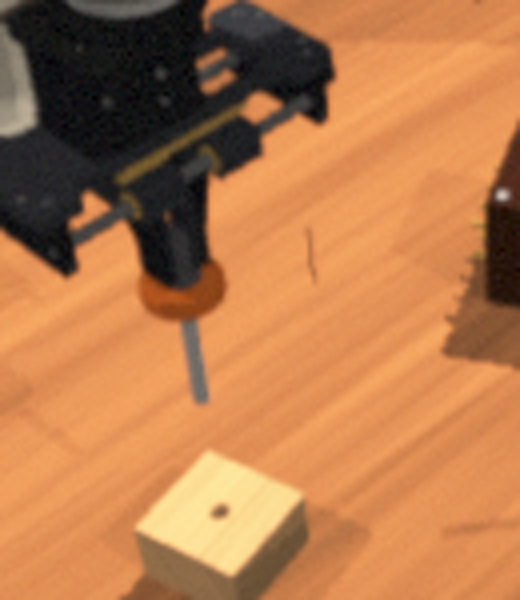

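The gauge is held, with its foot at about (318,196) in the wrist view and the empty stand hole at (319,178). Next I move to a viewing spot just past the port.

Call:
jog_arm(targets=[{"delta_pos":[0,0.4,0],"delta_rot":[0,0,0],"grip":-1},{"delta_pos":[-0.18,0.95,0],"delta_rot":[0,0,0],"grip":-1},{"delta_pos":[-0.18,0.95,0],"delta_rot":[0,0,0],"grip":-1},{"delta_pos":[-0.18,0.95,0],"delta_rot":[0,0,0],"grip":-1},{"delta_pos":[-0.18,0.95,0],"delta_rot":[0,0,0],"grip":-1},{"delta_pos":[-0.18,0.95,0],"delta_rot":[0,0,0],"grip":-1},{"delta_pos":[-0.18,0.95,0],"delta_rot":[0,0,0],"grip":-1},{"delta_pos":[-0.18,0.95,0],"delta_rot":[0,0,0],"grip":-1},{"delta_pos":[-0.18,0.95,0],"delta_rot":[0,0,0],"grip":-1},{"delta_pos":[-0.18,0.95,0],"delta_rot":[0,0,0],"grip":-1}])

```text
clock: 7.65
tool_pos: [0.5877, 0.0207, 0.2448]
ee_rot: [[-1.0, -0.001, -0.002], [-0.001, 1.0, -0.0], [0.002, -0.0, -1.0]]
contact_force: [0.4, -0.5, -1.2]
gripper_width: 0.0128
```

Call:
jog_arm(targets=[{"delta_pos":[-0.18,0.95,0],"delta_rot":[0,0,0],"grip":-1},{"delta_pos":[-0.18,0.95,0],"delta_rot":[0,0,0],"grip":-1},{"delta_pos":[-0.18,0.95,0],"delta_rot":[0,0,0],"grip":-1},{"delta_pos":[-0.18,0.95,0],"delta_rot":[0,0,0],"grip":-1},{"delta_pos":[0,0.95,0],"delta_rot":[0,0,0],"grip":-1},{"delta_pos":[0,0.95,0],"delta_rot":[0,0,0],"grip":-1},{"delta_pos":[0,0,0],"delta_rot":[0,0,0],"grip":-1},{"delta_pos":[0,0,0],"delta_rot":[0,0,0],"grip":-1}])

```text
clock: 8.45
tool_pos: [0.6055, 0.1624, 0.2448]
ee_rot: [[-1.0, -0.002, -0.002], [-0.002, 1.0, -0.001], [0.002, -0.001, -1.0]]
contact_force: [0.4, 0.3, -1.8]
gripper_width: 0.0131
```

```bash
python3 - <<'E'
from h import *
np.set_printoptions(precision=4,suppress=True)
snap('wrist','w5'); s=robot.get_state();print(s['tool_pos'],s['contact_force'],s['gripper_width'])
print('stand hole via w4',atz('wrist','w4',319.0-.3,178.5,.045), pt('wrist','w4',325,182))
crop('w5',220,50,420,250,3,'w5c')
E
```

```text
[0.6056 0.1617 0.245 ] [ 1.1713 -0.2293 -1.175 ] 0.013030115858719693
stand hole via w4 [ 0.5486 -0.2055  0.045 ] [ 0.5531 -0.1971  0.0463]
```

View pics/w5c.png

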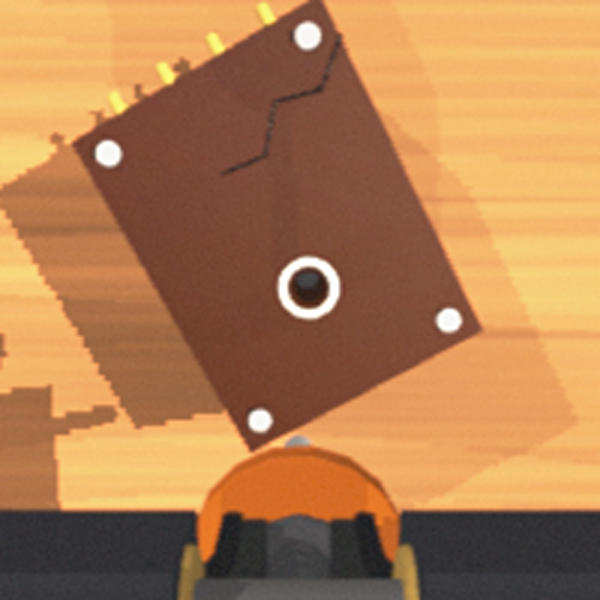

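```bash
python3 - <<'E'
from h import *
np.set_printoptions(precision=4,suppress=True)
print(atz('wrist','w5',322.7,145.3,.095), pt('wrist','w5',335,150),pt('wrist','w5',310,140))
print('tip pred px',proj('wrist','w5',T()[:3,3]+[0.0007,-.0008,-.1038]))
p,d,M=load('w5'); print('white centroid')
m=(p.min(2)>200); n,l,st,c=cv2.connectedComponentsWithStats(m.astype(np.uint8)); 
for i in range(1,n):
    if st[i,4]>20: print(st[i],c[i])
E
```

```text
[0.5578 0.1658 0.095 ] [0.563  0.1795 0.0943] [0.5521 0.1518 0.0943]
tip pred px (np.float64(318.1358353051415), np.float64(198.37874758300393))
white centroid
[319  58   8   8  53] [322.2075  61.4528]
[252  97   8   8  53] [255.5849 100.6792]
[313 136  20  20 151] [322.5232 145.404 ]
[366 153   7   7  43] [369.1163 156.1163]
[303 187   7   6  36] [306.1389 189.6111]
[479 257  15   3  33] [486.8788 258.303 ]
[306 269  19  24 380] [314.35   281.5263]
```

Call:
jog_arm(targets=[{"delta_pos":[0.5,0.2,0],"delta_rot":[0,0,0],"grip":-1},{"delta_pos":[0.5,0,0],"delta_rot":[0,0,0],"grip":-1},{"delta_pos":[0,0,0],"delta_rot":[0,0,0],"grip":-1},{"delta_pos":[0,0,0],"delta_rot":[0,0,0],"grip":-1}])

```text
clock: 8.9
tool_pos: [0.5811, 0.1663, 0.2463]
ee_rot: [[-1.0, -0.0, 0.001], [-0.0, 1.0, 0.0], [-0.001, 0.0, -1.0]]
contact_force: [0.6, -0.4, -0.5]
gripper_width: 0.0127
```

```bash
python3 - <<'E'
from h import *
np.set_printoptions(precision=4,suppress=True)
snap('wrist','w6'); s=robot.get_state();print(s['tool_pos'],s['contact_force'],s['gripper_width'])
p,d,M=load('w6')
m=(p.min(2)>200); n,l,st,c=cv2.connectedComponentsWithStats(m.astype(np.uint8)); 
for i in range(1,n):
    if st[i,4]>20: print(st[i],c[i],atz('wrist','w6',*c[i],.095))
print('tip pred px',proj('wrist','w6',T()[:3,3]+[0.0007,-.0008,-.1038]))
crop('w6',260,120,380,220,5,'w6c')
E
```

```text
[0.5813 0.1664 0.2461] [ 0.7985 -0.1305 -1.2828] 0.013232965614606169
[314  83   8   8  52] [317.75    86.6154] [0.4728 0.1647 0.095 ]
[250 121   8   7  46] [253.1304 124.087 ] [0.511  0.0942 0.095 ]
[309 158  20  19 137] [318.854  166.8394] [0.5579 0.1658 0.095 ]
[361 174   7   7  39] [364.2308 177.1538] [0.5698 0.2176 0.095 ]
[466 257  27   3  74] [479.7838 258.0405] [0.6713 0.3644 0.095 ]
[306 271  14  22 266] [312.3797 282.2068] [0.7044 0.1575 0.095 ]
tip pred px (np.float64(318.72202249094113), np.float64(198.14038677890886))
```

View pics/w6c.png

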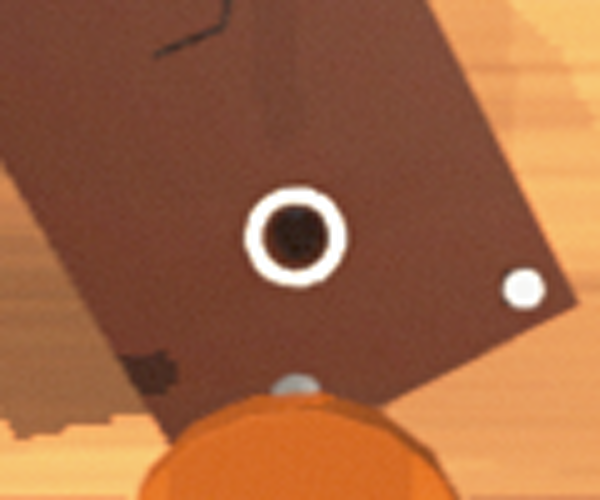

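The ring is at (319,167) and its centre is (0.558,0.166) from both wrist positions. The foot's rear edge is at (319,195), where predicted.

Call:
jog_arm(targets=[{"delta_pos":[0.48,0,0],"delta_rot":[0,0,0],"grip":-1},{"delta_pos":[0.48,0,0],"delta_rot":[0,0,0],"grip":-1},{"delta_pos":[0,0,0.5],"delta_rot":[0,0,0],"grip":-1},{"delta_pos":[0,0,0.5],"delta_rot":[0,0,0],"grip":-1},{"delta_pos":[0,0,0.5],"delta_rot":[0,0,0],"grip":-1},{"delta_pos":[0,0,0],"delta_rot":[0,0,0],"grip":-1},{"delta_pos":[0,0,0],"delta_rot":[0,0,0],"grip":-1}])

```text
clock: 9.65
tool_pos: [0.5573, 0.1665, 0.2075]
ee_rot: [[-1.0, -0.0, -0.001], [-0.0, 1.0, -0.001], [0.001, -0.001, -1.0]]
contact_force: [-0.1, 0.1, -0.8]
gripper_width: 0.0131
```

```bash
python3 - <<'E'
from h import *
np.set_printoptions(precision=4,suppress=True)
snap('wrist','w7');snap('scene','s7');snap('top','t7'); s=robot.get_state();print(s['tool_pos'],s['contact_force'],s['gripper_width'])
print('port px',proj('wrist','w7',[.5579,.1658,.095]))
crop('w7',260,140,360,240,6,'a');crop('s7',310,110,380,210,6,'b')
a=cv2.imread('pics/a.png');b=cv2.imread('pics/b.png');cv2.imwrite('pics/w7c.png',np.hstack([a,b])[:, -800:] if 0 else cv2.resize(np.hstack([a,b]),(800,471)))
E
```

```text
[0.5577 0.1668 0.2087] [-0.0901 -0.1097 -0.9949] 0.01307585518311327
port px (np.float64(318.9314988723106), np.float64(195.83581047591787))
```

View pics/w7c.png

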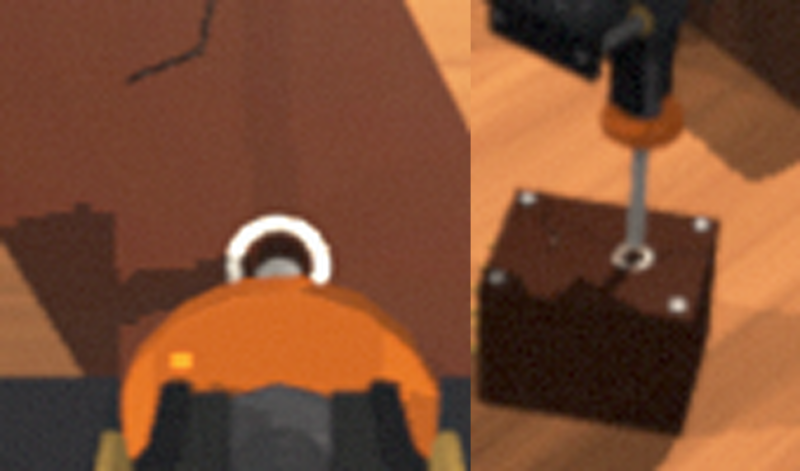

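```bash
python3 - <<'E'
from h import *
np.set_printoptions(precision=4,suppress=True)
for n,i in [('wrist','w7'),('scene','s7')]:
    for X in [[.5579,.1658,.095],[.5579,.1658,.105],[.5579,.1658,.145],[.5539,.1658,.105],[.5599,.1678,.105]]: print(n,X,proj(n,i,X))
crop('s7',330,140,360,180,20,'b');crop('w7',300,180,340,210,20,'a')
E
```

```text
wrist [0.5579, 0.1658, 0.095] (np.float64(318.9314988723106), np.float64(195.83581047591787))
wrist [0.5579, 0.1658, 0.105] (np.float64(318.9304414847068), np.float64(198.3343475814398))
wrist [0.5579, 0.1658, 0.145] (np.float64(318.92533959060484), np.float64(210.38978654833616))
wrist [0.5539, 0.1658, 0.105] (np.float64(318.92876791863546), np.float64(194.38663768706726))
wrist [0.5599, 0.1678, 0.105] (np.float64(320.96114943751957), np.float64(200.29670719446216))
scene [0.5579, 0.1658, 0.095] (np.float64(343.4741029597226), np.float64(163.36304989342423))
scene [0.5579, 0.1658, 0.105] (np.float64(343.6210104247117), np.float64(160.6090116895438))
scene [0.5579, 0.1658, 0.145] (np.float64(344.2249097518938), np.float64(149.28785916349315))
scene [0.5539, 0.1658, 0.105] (np.float64(342.541808150859), np.float64(160.0152899283322))
scene [0.5599, 0.1678, 0.105] (np.float64(344.6146665258697), np.float64(160.5825052453019))
```

View pics/a.png

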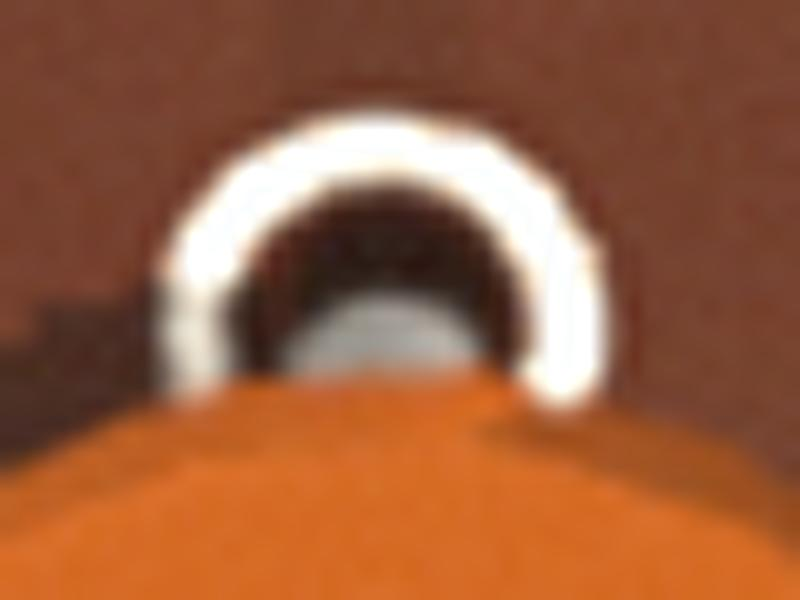

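View pics/b.png

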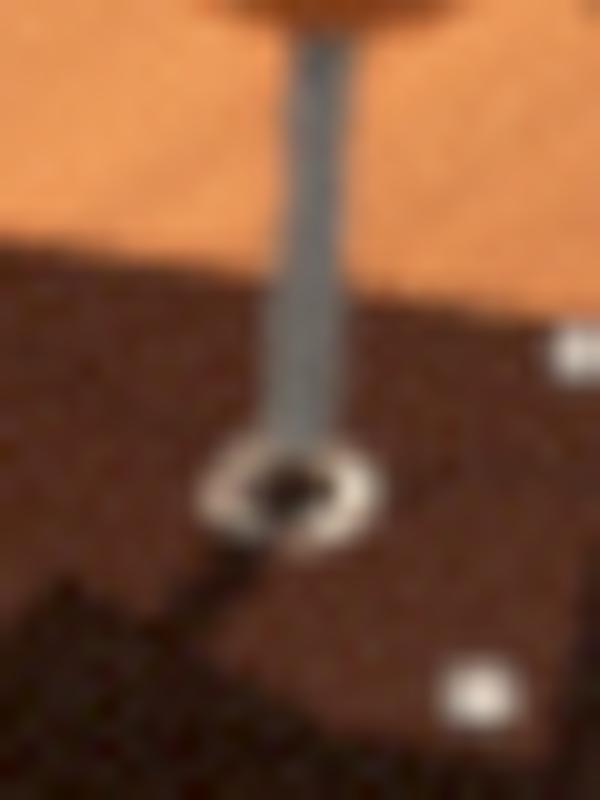

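The foot is centred in the ring in both views, at wrist (319,198). I lower it with the force watched.

Call:
jog_arm(targets=[{"delta_pos":[0,0,0.12],"delta_rot":[0,0,0],"grip":-1},{"delta_pos":[0,0,0.12],"delta_rot":[0,0,0],"grip":-1},{"delta_pos":[0,0,0.12],"delta_rot":[0,0,0],"grip":-1},{"delta_pos":[0,0,0.08],"delta_rot":[0,0,0],"grip":-1},{"delta_pos":[0,0,0.08],"delta_rot":[0,0,0],"grip":-1}])

```text
clock: 10.3
tool_pos: [0.5572, 0.1666, 0.195]
ee_rot: [[-1.0, -0.0, -0.0], [-0.0, 1.0, -0.0], [0.0, -0.0, -1.0]]
contact_force: [-0.3, 0.4, -1.2]
gripper_width: 0.013
```

Call:
jog_arm(targets=[{"delta_pos":[0,0,0.08],"delta_rot":[0,0,0],"grip":-1},{"delta_pos":[0,0,0.08],"delta_rot":[0,0,0],"grip":-1},{"delta_pos":[0,0,0.08],"delta_rot":[0,0,0],"grip":-1}])

```text
clock: 10.6
tool_pos: [0.5572, 0.1667, 0.1892]
ee_rot: [[-1.0, -0.0, 0.0], [-0.0, 1.0, 0.0], [-0.0, 0.0, -1.0]]
contact_force: [-0.7, 0.4, -0.8]
gripper_width: 0.0132
```

Call:
jog_arm(targets=[{"delta_pos":[0,0,0.12],"delta_rot":[0,0,0],"grip":-1},{"delta_pos":[0,0,0.12],"delta_rot":[0,0,0],"grip":-1},{"delta_pos":[0,0,0.12],"delta_rot":[0,0,0],"grip":-1},{"delta_pos":[0,0,0.12],"delta_rot":[0,0,0],"grip":-1},{"delta_pos":[0,0,0.12],"delta_rot":[0,0,0],"grip":-1}])

```text
clock: 11.1
tool_pos: [0.5572, 0.1666, 0.174]
ee_rot: [[-1.0, -0.0, -0.0], [-0.0, 1.0, -0.0], [0.0, -0.0, -1.0]]
contact_force: [-0.5, -0.1, -1.6]
gripper_width: 0.013
```

Call:
jog_arm(targets=[{"delta_pos":[0,0,0.12],"delta_rot":[0,0,0],"grip":-1},{"delta_pos":[0,0,0.12],"delta_rot":[0,0,0],"grip":-1},{"delta_pos":[0,0,0.12],"delta_rot":[0,0,0],"grip":-1},{"delta_pos":[0,0,0.12],"delta_rot":[0,0,0],"grip":-1},{"delta_pos":[0,0,0.12],"delta_rot":[0,0,0],"grip":-1}])

```text
clock: 11.6
tool_pos: [0.5572, 0.1666, 0.1591]
ee_rot: [[-1.0, -0.0, -0.0], [-0.0, 1.0, 0.0], [0.0, 0.0, -1.0]]
contact_force: [0.3, -1.2, -0.5]
gripper_width: 0.013
```

Call:
jog_arm(targets=[{"delta_pos":[0,0,0.12],"delta_rot":[0,0,0],"grip":-1},{"delta_pos":[0,0,0.12],"delta_rot":[0,0,0],"grip":-1},{"delta_pos":[0,0,0.12],"delta_rot":[0,0,0],"grip":-1},{"delta_pos":[0,0,0.1],"delta_rot":[0,0,0],"grip":-1},{"delta_pos":[0,0,0.08],"delta_rot":[0,0,0],"grip":-1}])

```text
clock: 12.1
tool_pos: [0.5572, 0.1667, 0.1456]
ee_rot: [[-1.0, -0.0, -0.0], [-0.0, 1.0, -0.0], [0.0, -0.0, -1.0]]
contact_force: [-0.3, 0.2, -1.0]
gripper_width: 0.0129
```

Call:
jog_arm(targets=[{"delta_pos":[0,0,0.05],"delta_rot":[0,0,0],"grip":-1},{"delta_pos":[0,0,0.05],"delta_rot":[0,0,0],"grip":-1}])

```text
clock: 12.3
tool_pos: [0.5572, 0.1666, 0.1432]
ee_rot: [[-1.0, -0.0, 0.0], [-0.0, 1.0, -0.0], [-0.0, -0.0, -1.0]]
contact_force: [-0.3, -0.5, -2.2]
gripper_width: 0.0134
```

Call:
jog_arm(targets=[{"delta_pos":[0,0,0.03],"delta_rot":[0,0,0],"grip":-1},{"delta_pos":[0,0,0.03],"delta_rot":[0,0,0],"grip":-1}])

```text
clock: 12.5
tool_pos: [0.5572, 0.1666, 0.1418]
ee_rot: [[-1.0, -0.0, 0.0], [-0.0, 1.0, -0.0], [-0.0, -0.0, -1.0]]
contact_force: [-0.4, 0.1, -0.9]
gripper_width: 0.0132
```

Call:
jog_arm(targets=[{"delta_pos":[0,0,0.03],"delta_rot":[0,0,0],"grip":-1},{"delta_pos":[0,0,0.03],"delta_rot":[0,0,0],"grip":-1}])

```text
clock: 12.7
tool_pos: [0.5572, 0.1666, 0.1403]
ee_rot: [[-1.0, -0.0, 0.0], [-0.0, 1.0, 0.0], [-0.0, 0.0, -1.0]]
contact_force: [0.8, 0.5, -1.2]
gripper_width: 0.0134
```

Call:
jog_arm(targets=[{"delta_pos":[0,0,0.03],"delta_rot":[0,0,0],"grip":-1},{"delta_pos":[0,0,0.03],"delta_rot":[0,0,0],"grip":-1}])

```text
clock: 12.9
tool_pos: [0.5572, 0.1666, 0.1388]
ee_rot: [[-1.0, -0.0, 0.0], [-0.0, 1.0, 0.0], [-0.0, 0.0, -1.0]]
contact_force: [0.5, 0.7, -1.2]
gripper_width: 0.0134
```

Call:
jog_arm(targets=[{"delta_pos":[0,0,0.02],"delta_rot":[0,0,0],"grip":-1},{"delta_pos":[0,0,0.02],"delta_rot":[0,0,0],"grip":-1}])

```text
clock: 13.1
tool_pos: [0.5572, 0.1667, 0.1378]
ee_rot: [[-1.0, -0.0, 0.0], [-0.0, 1.0, 0.0], [-0.0, 0.0, -1.0]]
contact_force: [-0.3, -1.3, -1.6]
gripper_width: 0.0132
```

Call:
jog_arm(targets=[{"delta_pos":[0,0,0.02],"delta_rot":[0,0,0],"grip":-1},{"delta_pos":[0,0,0.02],"delta_rot":[0,0,0],"grip":-1}])

```text
clock: 13.3
tool_pos: [0.5572, 0.1666, 0.1368]
ee_rot: [[-1.0, -0.0, -0.0], [-0.0, 1.0, -0.0], [0.0, -0.0, -1.0]]
contact_force: [-0.2, 0.0, -1.0]
gripper_width: 0.0131
```

Call:
jog_arm(targets=[{"delta_pos":[0,0,0.02],"delta_rot":[0,0,0],"grip":-1},{"delta_pos":[0,0,0.02],"delta_rot":[0,0,0],"grip":-1}])

```text
clock: 13.5
tool_pos: [0.5572, 0.1667, 0.1358]
ee_rot: [[-1.0, -0.0, 0.0], [-0.0, 1.0, 0.0], [-0.0, 0.0, -1.0]]
contact_force: [0.3, -0.1, -1.2]
gripper_width: 0.0133
```

Call:
jog_arm(targets=[{"delta_pos":[0,0,0.02],"delta_rot":[0,0,0],"grip":-1},{"delta_pos":[0,0,0.02],"delta_rot":[0,0,0],"grip":-1}])

```text
clock: 13.7
tool_pos: [0.5572, 0.1666, 0.1348]
ee_rot: [[-1.0, -0.0, -0.0], [-0.0, 1.0, 0.0], [0.0, 0.0, -1.0]]
contact_force: [-0.2, 0.3, -1.0]
gripper_width: 0.013
```

Call:
jog_arm(targets=[{"delta_pos":[0,0,0.02],"delta_rot":[0,0,0],"grip":-1},{"delta_pos":[0,0,0.02],"delta_rot":[0,0,0],"grip":-1}])

```text
clock: 13.9
tool_pos: [0.5572, 0.1666, 0.1337]
ee_rot: [[-1.0, -0.0, -0.0], [-0.0, 1.0, -0.0], [0.0, -0.0, -1.0]]
contact_force: [0.2, -0.2, -0.5]
gripper_width: 0.0133
```

Call:
jog_arm(targets=[{"delta_pos":[0,0,0.02],"delta_rot":[0,0,0],"grip":-1},{"delta_pos":[0,0,0.02],"delta_rot":[0,0,0],"grip":-1}])

```text
clock: 14.1
tool_pos: [0.5572, 0.1667, 0.1328]
ee_rot: [[-1.0, -0.0, 0.0], [-0.0, 1.0, 0.0], [-0.0, 0.0, -1.0]]
contact_force: [0.5, -0.1, -1.5]
gripper_width: 0.0132
```

Call:
jog_arm(targets=[{"delta_pos":[0,0,0.02],"delta_rot":[0,0,0],"grip":-1},{"delta_pos":[0,0,0.02],"delta_rot":[0,0,0],"grip":-1}])

```text
clock: 14.3
tool_pos: [0.5572, 0.1666, 0.1317]
ee_rot: [[-1.0, -0.0, -0.0], [-0.0, 1.0, -0.0], [0.0, -0.0, -1.0]]
contact_force: [0.1, -0.7, -1.1]
gripper_width: 0.013
```

Call:
jog_arm(targets=[{"delta_pos":[0,0,0.02],"delta_rot":[0,0,0],"grip":-1},{"delta_pos":[0,0,0.02],"delta_rot":[0,0,0],"grip":-1}])

```text
clock: 14.5
tool_pos: [0.5572, 0.1666, 0.1308]
ee_rot: [[-1.0, -0.0, -0.0], [-0.0, 1.0, -0.0], [0.0, -0.0, -1.0]]
contact_force: [-0.7, 0.1, -1.2]
gripper_width: 0.013
```

Call:
jog_arm(targets=[{"delta_pos":[0,0,0.02],"delta_rot":[0,0,0],"grip":-1},{"delta_pos":[0,0,0.02],"delta_rot":[0,0,0],"grip":-1}])

```text
clock: 14.7
tool_pos: [0.5572, 0.1666, 0.1298]
ee_rot: [[-1.0, -0.0, -0.0], [-0.0, 1.0, 0.0], [0.0, 0.0, -1.0]]
contact_force: [-0.9, -0.4, -0.9]
gripper_width: 0.0129
```

Call:
jog_arm(targets=[{"delta_pos":[0,0,0.02],"delta_rot":[0,0,0],"grip":-1},{"delta_pos":[0,0,0.02],"delta_rot":[0,0,0],"grip":-1}])

```text
clock: 14.9
tool_pos: [0.5572, 0.1667, 0.1288]
ee_rot: [[-1.0, -0.0, 0.0], [-0.0, 1.0, 0.0], [-0.0, 0.0, -1.0]]
contact_force: [-0.5, -0.4, -0.5]
gripper_width: 0.0132
```

Call:
jog_arm(targets=[{"delta_pos":[0,0,0.02],"delta_rot":[0,0,0],"grip":-1},{"delta_pos":[0,0,0.02],"delta_rot":[0,0,0],"grip":-1}])

```text
clock: 15.1
tool_pos: [0.5572, 0.1666, 0.1277]
ee_rot: [[-1.0, -0.0, -0.0], [-0.0, 1.0, -0.0], [0.0, -0.0, -1.0]]
contact_force: [0.0, -0.6, -0.5]
gripper_width: 0.0135
```

Call:
jog_arm(targets=[{"delta_pos":[0,0,0.02],"delta_rot":[0,0,0],"grip":-1},{"delta_pos":[0,0,0.02],"delta_rot":[0,0,0],"grip":-1}])

```text
clock: 15.3
tool_pos: [0.5572, 0.1666, 0.1268]
ee_rot: [[-1.0, -0.0, -0.0], [-0.0, 1.0, -0.0], [0.0, -0.0, -1.0]]
contact_force: [0.0, -0.1, -0.8]
gripper_width: 0.0126
```

Call:
jog_arm(targets=[{"delta_pos":[0,0,0.02],"delta_rot":[0,0,0],"grip":-1},{"delta_pos":[0,0,0.02],"delta_rot":[0,0,0],"grip":-1}])

```text
clock: 15.5
tool_pos: [0.5572, 0.1666, 0.1258]
ee_rot: [[-1.0, -0.0, -0.0], [-0.0, 1.0, -0.0], [0.0, -0.0, -1.0]]
contact_force: [-0.3, -0.3, -2.3]
gripper_width: 0.0127
```

Call:
jog_arm(targets=[{"delta_pos":[0,0,0.02],"delta_rot":[0,0,0],"grip":-1},{"delta_pos":[0,0,0.02],"delta_rot":[0,0,0],"grip":-1}])

```text
clock: 15.7
tool_pos: [0.5572, 0.1666, 0.1247]
ee_rot: [[-1.0, -0.0, -0.0], [-0.0, 1.0, -0.0], [0.0, -0.0, -1.0]]
contact_force: [-0.9, 0.9, -0.7]
gripper_width: 0.0129
```

Call:
jog_arm(targets=[{"delta_pos":[0,0,0.02],"delta_rot":[0,0,0],"grip":-1},{"delta_pos":[0,0,0.02],"delta_rot":[0,0,0],"grip":-1}])

```text
clock: 15.9
tool_pos: [0.5572, 0.1667, 0.1238]
ee_rot: [[-1.0, -0.0, 0.0], [-0.0, 1.0, 0.0], [-0.0, 0.0, -1.0]]
contact_force: [0.5, -0.2, -1.0]
gripper_width: 0.0131
```

Call:
jog_arm(targets=[{"delta_pos":[0,0,0.02],"delta_rot":[0,0,0],"grip":-1},{"delta_pos":[0,0,0.02],"delta_rot":[0,0,0],"grip":-1}])

```text
clock: 16.1
tool_pos: [0.5574, 0.1667, 0.1234]
ee_rot: [[-1.0, -0.001, 0.0], [-0.001, 1.0, -0.0], [-0.0, -0.0, -1.0]]
contact_force: [-2.6, -0.9, 3.9]
gripper_width: 0.0129
```

Call:
jog_arm(targets=[{"delta_pos":[0,0,0.01],"delta_rot":[0,0,0],"grip":-1},{"delta_pos":[0,0,0],"delta_rot":[0,0,0],"grip":-1}])

```text
clock: 16.3
tool_pos: [0.5574, 0.1666, 0.1233]
ee_rot: [[-1.0, -0.001, 0.001], [-0.001, 1.0, 0.0], [-0.001, 0.0, -1.0]]
contact_force: [-3.0, -0.3, 5.2]
gripper_width: 0.0129
```

The force grows while z stays at 0.1233, so the foot is on the floor, about 75 mm down. I ease off and let go.

Call:
jog_arm(targets=[{"delta_pos":[0,0,-0.02],"delta_rot":[0,0,0],"grip":-1},{"delta_pos":[0,0,0],"delta_rot":[0,0,0],"grip":-0.6},{"delta_pos":[0,0,0],"delta_rot":[0,0,0],"grip":-0.4},{"delta_pos":[0,0,0],"delta_rot":[0,0,0],"grip":-0.26},{"delta_pos":[0,0,0],"delta_rot":[0,0,0],"grip":-0.26},{"delta_pos":[0,0,0],"delta_rot":[0,0,0],"grip":-0.26},{"delta_pos":[0,0,0],"delta_rot":[0,0,0],"grip":-0.26},{"delta_pos":[0,0,0],"delta_rot":[0,0,0],"grip":-0.26}])

```text
clock: 17.1
tool_pos: [0.5572, 0.1667, 0.123]
ee_rot: [[-1.0, -0.0, -0.0], [-0.0, 1.0, 0.0], [0.0, 0.0, -1.0]]
contact_force: [-0.1, -0.4, 0.3]
gripper_width: 0.032
```

```bash
python3 - <<'E'
from h import *
np.set_printoptions(precision=4,suppress=True)
snap('wrist','w8');snap('scene','s8'); s=robot.get_state();print(s['tool_pos'],s['contact_force'],s['gripper_width'])
crop('w8',260,160,380,290,4,'a');crop('s8',310,90,380,220,4,'b')
cv2.imwrite('pics/w8c.png',np.hstack([cv2.imread('pics/a.png'),cv2.imread('pics/b.png')]))
E
```

```text
[0.5572 0.1667 0.1231] [-0.0387  0.5784 -0.0797] 0.03237551660848437
```

View pics/w8c.png

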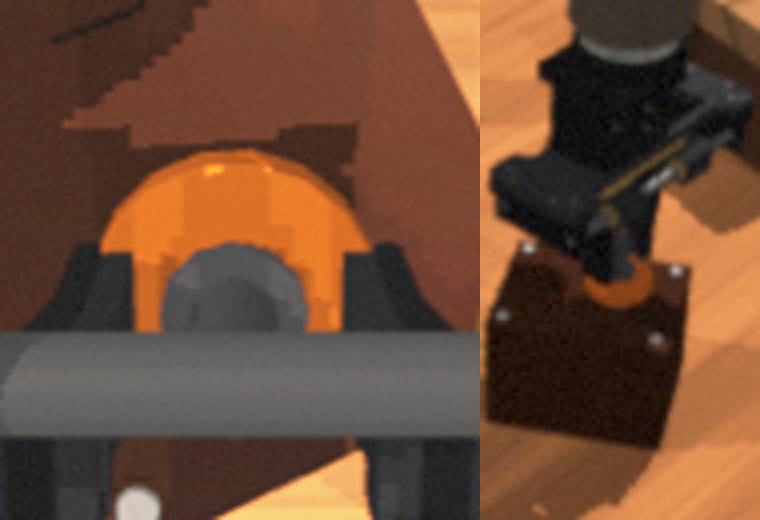

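Released: the fingers clear the flange by equal gaps on both sides (wrist crop, flange 162 to 307, fingers at 133 and 344). The gauge stands with its collar up. Now I push the collar down.

Call:
jog_arm(targets=[{"delta_pos":[0,0,0.04],"delta_rot":[0,0,0],"grip":-0.26},{"delta_pos":[0,0,0.04],"delta_rot":[0,0,0],"grip":-0.26},{"delta_pos":[0,0,0.04],"delta_rot":[0,0,0],"grip":-0.26},{"delta_pos":[0,0,0.04],"delta_rot":[0,0,0],"grip":-0.26},{"delta_pos":[0,0,0.04],"delta_rot":[0,0,0],"grip":-0.26},{"delta_pos":[0,0,0.04],"delta_rot":[0,0,0],"grip":-0.26}])

```text
clock: 17.8
tool_pos: [0.5572, 0.1666, 0.1169]
ee_rot: [[-1.0, -0.0, -0.0], [-0.0, 1.0, -0.0], [0.0, -0.0, -1.0]]
contact_force: [-0.8, 0.1, 0.1]
gripper_width: 0.0322
```

Call:
jog_arm(targets=[{"delta_pos":[0,0,0.04],"delta_rot":[0,0,0],"grip":-0.26},{"delta_pos":[0,0,0.04],"delta_rot":[0,0,0],"grip":-0.26},{"delta_pos":[0,0,0.04],"delta_rot":[0,0,0],"grip":-0.26}])

```text
clock: 18.1
tool_pos: [0.5575, 0.1668, 0.1144]
ee_rot: [[-1.0, -0.0, 0.001], [-0.0, 1.0, 0.0], [-0.001, 0.0, -1.0]]
contact_force: [-0.5, -0.6, 1.5]
gripper_width: 0.0321
```

Call:
jog_arm(targets=[{"delta_pos":[0,0,0.04],"delta_rot":[0,0,0],"grip":-0.26},{"delta_pos":[0,0,0.04],"delta_rot":[0,0,0],"grip":-0.26},{"delta_pos":[0,0,0.04],"delta_rot":[0,0,0],"grip":-0.26}])

```text
clock: 18.4
tool_pos: [0.5573, 0.1667, 0.1111]
ee_rot: [[-1.0, -0.0, 0.0], [-0.0, 1.0, 0.0], [-0.0, 0.0, -1.0]]
contact_force: [-0.2, 0.7, 2.3]
gripper_width: 0.0323
```

Call:
jog_arm(targets=[{"delta_pos":[0,0,0.04],"delta_rot":[0,0,0],"grip":-0.26},{"delta_pos":[0,0,0.04],"delta_rot":[0,0,0],"grip":-0.26}])

```text
clock: 18.6
tool_pos: [0.5573, 0.1667, 0.109]
ee_rot: [[-1.0, -0.0, 0.0], [-0.0, 1.0, 0.0], [-0.0, 0.0, -1.0]]
contact_force: [-0.3, 0.5, 2.3]
gripper_width: 0.0326
```

Call:
jog_arm(targets=[{"delta_pos":[0,0,0.03],"delta_rot":[0,0,0],"grip":-0.26},{"delta_pos":[0,0,0.03],"delta_rot":[0,0,0],"grip":-0.26}])

```text
clock: 18.8
tool_pos: [0.5573, 0.1667, 0.1075]
ee_rot: [[-1.0, -0.0, 0.0], [-0.0, 1.0, 0.0], [-0.0, 0.0, -1.0]]
contact_force: [0.6, 0.5, 2.5]
gripper_width: 0.0323
```

Call:
jog_arm(targets=[{"delta_pos":[0,0,0.02],"delta_rot":[0,0,0],"grip":-0.26},{"delta_pos":[0,0,0.02],"delta_rot":[0,0,0],"grip":-0.26}])

```text
clock: 19.0
tool_pos: [0.5572, 0.1667, 0.1065]
ee_rot: [[-1.0, -0.0, 0.0], [-0.0, 1.0, 0.0], [-0.0, 0.0, -1.0]]
contact_force: [0.4, 0.1, 2.5]
gripper_width: 0.032
```

Call:
jog_arm(targets=[{"delta_pos":[0,0,0.02],"delta_rot":[0,0,0],"grip":-0.26},{"delta_pos":[0,0,0.015],"delta_rot":[0,0,0],"grip":-0.26}])

```text
clock: 19.2
tool_pos: [0.5572, 0.1667, 0.1057]
ee_rot: [[-1.0, -0.0, 0.0], [-0.0, 1.0, 0.0], [-0.0, 0.0, -1.0]]
contact_force: [-0.1, 1.4, 3.1]
gripper_width: 0.0324
```

Call:
jog_arm(targets=[{"delta_pos":[0,0,0.015],"delta_rot":[0,0,0],"grip":-0.26},{"delta_pos":[0,0,0],"delta_rot":[0,0,0],"grip":-0.26}])

```text
clock: 19.4
tool_pos: [0.5572, 0.1667, 0.1055]
ee_rot: [[-1.0, -0.0, 0.0], [-0.0, 1.0, 0.0], [-0.0, 0.0, -1.0]]
contact_force: [0.0, 0.6, 3.3]
gripper_width: 0.0323
```

Call:
jog_arm(targets=[{"delta_pos":[0,0,0.015],"delta_rot":[0,0,0],"grip":-0.26},{"delta_pos":[0,0,0],"delta_rot":[0,0,0],"grip":-0.26}])

```text
clock: 19.6
tool_pos: [0.5572, 0.1667, 0.1055]
ee_rot: [[-1.0, -0.0, 0.0], [-0.0, 1.0, 0.0], [-0.0, 0.0, -1.0]]
contact_force: [-1.5, 0.0, 6.2]
gripper_width: 0.0322
```

Call:
jog_arm(targets=[{"delta_pos":[0,0,0.01],"delta_rot":[0,0,0],"grip":-0.26},{"delta_pos":[0,0,0],"delta_rot":[0,0,0],"grip":-0.26},{"delta_pos":[0,0,0],"delta_rot":[0,0,0],"grip":-0.26}])

```text
clock: 19.9
tool_pos: [0.5572, 0.1667, 0.1055]
ee_rot: [[-1.0, -0.001, 0.0], [-0.001, 1.0, -0.0], [-0.0, -0.0, -1.0]]
contact_force: [-0.2, 0.2, 6.1]
gripper_width: 0.0325
```

Call:
jog_arm(targets=[{"delta_pos":[0,0,-0.04],"delta_rot":[0,0,0],"grip":-0.26},{"delta_pos":[0,0,-0.1],"delta_rot":[0,0,0],"grip":-0.26},{"delta_pos":[0,0,-0.3],"delta_rot":[0,0,0],"grip":-0.26},{"delta_pos":[0,0,-0.3],"delta_rot":[0,0,0],"grip":-0.26},{"delta_pos":[0,0,-0.5],"delta_rot":[0,0,0],"grip":-0.26},{"delta_pos":[0,0,-0.8],"delta_rot":[0,0,0],"grip":-0.26},{"delta_pos":[0,0,-0.8],"delta_rot":[0,0,0],"grip":-0.26},{"delta_pos":[0,0,-0.8],"delta_rot":[0,0,0],"grip":-0.26},{"delta_pos":[0,0,-0.8],"delta_rot":[0,0,0],"grip":-0.26},{"delta_pos":[0,0,-0.8],"delta_rot":[0,0,0],"grip":-0.26}])

```text
clock: 20.9
tool_pos: [0.5572, 0.1666, 0.2377]
ee_rot: [[-1.0, -0.0, 0.001], [-0.0, 1.0, 0.001], [-0.001, 0.001, -1.0]]
contact_force: [0.8, -0.7, -0.9]
gripper_width: 0.0321
```

Call:
jog_arm(targets=[{"delta_pos":[-0.8,0,-0.5],"delta_rot":[0,0,0],"grip":-0.26},{"delta_pos":[-0.8,0,0],"delta_rot":[0,0,0],"grip":-0.26},{"delta_pos":[-0.8,0,0],"delta_rot":[0,0,0],"grip":-0.26},{"delta_pos":[0,0,0],"delta_rot":[0,0,0],"grip":-0.26},{"delta_pos":[0,0,0],"delta_rot":[0,0,0],"grip":-0.26}])

```text
clock: 21.4
tool_pos: [0.617, 0.1665, 0.2484]
ee_rot: [[-1.0, 0.0, -0.0], [0.0, 1.0, -0.0], [0.0, -0.0, -1.0]]
contact_force: [-0.6, 1.0, -0.2]
gripper_width: 0.0324
```

```bash
python3 - <<'E'
from h import *
np.set_printoptions(precision=4,suppress=True)
snap('wrist','w9');snap('scene','s9');snap('top','t9'); s=robot.get_state();print(s['tool_pos'],s['contact_force'],s['clock'])
f,cx,cy,_=cal('wrist'); p,d,M=load('w9'); vv,uu=np.mgrid[0:400,0:640]; P=np.stack([(uu-cx)/f*d,(vv-cy)/f*d,d],-1)@M[:3,:3].T+M[:3,3]
near=(d>0)&(np.hypot(P[...,0]-.558,P[...,1]-.166)<.06)
k=near&(P[...,2]>.14)&(P[...,2]<.155); print('knob',P[k].mean(0),k.sum())
pi=p.astype(int); org=(pi[...,0]-pi[...,2]>140)&near
q=P[org&(P[...,2]<.112)&(P[...,2]>.098)]; print('collar',(q.max(0)+q.min(0))/2,q.max(0)-q.min(0),np.median(q[:,2]))
A=np.c_[q[:,:2]-q[:,:2].mean(0),np.ones(len(q))]; print('plane slope',np.linalg.lstsq(A,q[:,2],rcond=None)[0])
h=near&~org&(P[...,2]<.1)&(P[...,2]>.085); print('housing',np.median(P[h][:,2]))
crop('w9',240,70,400,220,3,'a');crop('s9',310,100,380,212,4,'b')
a=cv2.imread('pics/a.png');b=cv2.imread('pics/b.png');cv2.imwrite('pics/w9c.png',np.hstack([a[:448],b]))
E
```

```text
[0.6165 0.1666 0.2487] [ 0.4127 -0.244  -0.9082] 21.55
knob [0.5582 0.1663 0.1478] 175
collar [0.5582 0.1666 0.1047] [0.0474 0.0465 0.0047] 0.10479063836663494
plane slope [-0.0016  0.0021  0.1048]
housing 0.0948051486789086
```

View pics/w9c.png

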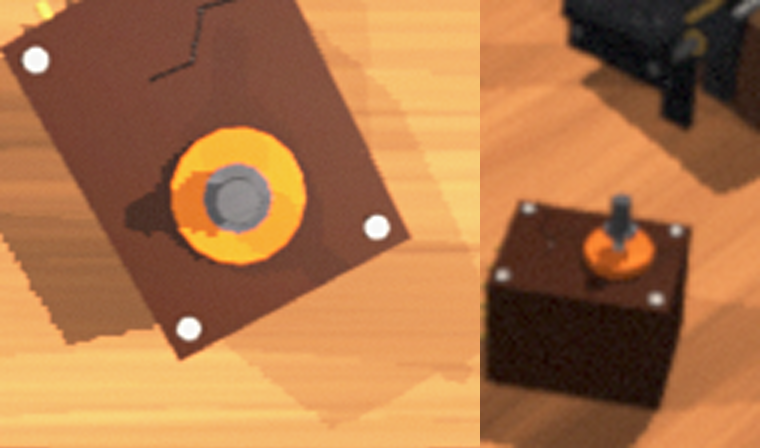

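View pics/t9.png

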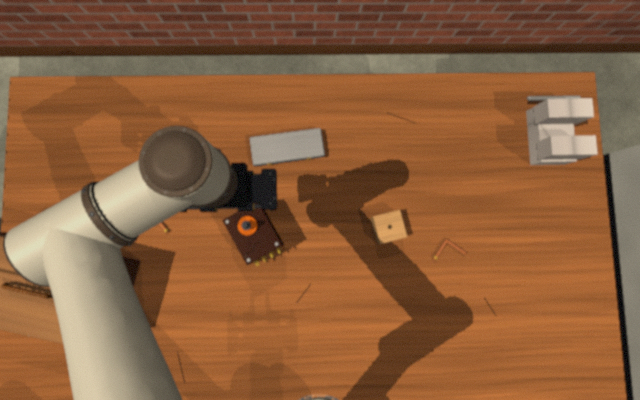

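The last pictures show the collar lying flat on the housing. Its top is at 104.8 mm against the housing's 94.8 mm, with a slope of about 0.002. The knob is upright at (0.558,0.166), the stand is empty at (389,226) in the top view, and the case and tubes are where they were.

```bash
python3 -c "
from workcell import robot
print(robot.finish_job())"
```

```text
the job is handed in; nothing more can be done
None
```

I put the gauge in the housing's port and let it go, then slid the collar down until it lay flat on the housing's top. The job was handed in at about 21.6 s of the 64 s allowed; no verdict was reported.

**Bottoming out:** the foot met the floor about 75 mm down. The measured upward force peaked at about 5 N and dropped to about zero after I let go. I checked that the fingers were clear of the gauge and the collar was still up before touching the collar.

**Collar:** it slid against about 2.5 N and seated with about 6 N pressing on it. The last wrist view put its top at 104.8 mm and the housing's top at 94.8 mm. It is tilted by about 0.002 and its centre is about 1 mm from the port.

**Gauge:** it stands upright, with the knob centred above the port to within about 0.6 mm.

**Rest of the scene:** the calipers case and the nearer tube look unmoved in the last top view. The arm hides most of the other tube there, so I could only see its end. The arm touched nothing at the end.

**One disagreement:** the top and scene cameras placed the gauge about 3 mm further in x than the wrist camera did. I relied on the wrist camera, and the fit agreed with it.

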